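# Unlatch and open the sample locker

### The job

Press down the red thumb lever of the little sample locker so that its latch bar lifts out of the keeper, and swing the gate wide open towards you, about square to the locker's front. Feel your way gently: the lever bends if it is loaded with 15 newtons, pressing or pulling, and it goes hard where the bar touches the cap above the keeper, which is just high enough to slide the bar out. Leave the gate open with the bar dropped back, and leave everything else where it stands.

Things in the scene. Friction and masses are not known exactly. Their poses are not given: they have to be found in the camera images.
- locker: fixed grey wire locker on the desk, 244 mm wide (its y), 120 mm deep (its x), 132 mm tall. Origin on the desk in the middle of its front; x points into the locker, away from the gate, y to the left seen from the robot, z up
- gate (a joint): gate in the locker's front, a flat panel 176 mm wide, 6 mm thick, top edge at 121 mm height: 0 = shut, grows to 1.7 rad (stop) as the left-hand edge swings out of the front towards the robot (anticlockwise from above). Stiff enough to stay where it is left; 2 to 3 N at the thumb lever moves it slowly once it is unlatched
- gate_hinge (a point): point on the gate's upright hinge line, at the gate's right-hand edge, at the height of the thumb lever (105 mm)
- latch_bar (a joint): rocker pivoted on the gate's front face, 130 mm left of the hinge line, 105 mm high: a dark square steel bar (10 x 10 mm, 0.15 to 0.31 kg) runs 83 mm to the left into the keeper, the red thumb lever to the right. 0 = bar level (at rest, by gravity), grows as the lever goes down and the bar rises; hard stop at 0.45 rad. Some 0.5 to 2 N on the pad lifts it
- thumb_lever: red thumb lever, one piece with the latch bar. Origin at the pivot, axes as the locker's when all is at rest. Flat pad: y -85 to -45 mm, x -18 to -60 mm (out to the front), top at z = 0, 4 mm thick. Along its front edge an upturned lip, x -60 to -65 mm, 13 mm above the pad. A fingertip pressing the pad can pull the gate by this lip, or the lip can be pinched
- lever_pad (a point): centre of the top of the thumb lever's pad, 65 mm from the hinge line along the gate and 21 mm behind the lip; 65 mm from the rocker's pivot (it sinks 6.5 mm per 0.1 rad)
- keeper_mount (a point): fixed point level with the underside of the resting bar, 64 mm left of the pivot and 14 mm in front of the bar's middle. Here stands the front lip (6 mm thick, 5 mm wide) of the bright steel keeper, screwed to the locker's left post by hand: its top is 4 to 21 mm above this point, unmeasured, so the pad must sink about 4 to 22 mm to free the bar, differently each time
- keeper_cap (a point): fixed point 26 mm above keeper_mount. About here (18 to 35 mm above keeper_mount) the keeper's cap reaches over the bar, always 14 mm above the lip's top, so the bar has 4 mm of room over the lip. Pressed 1 to 4 mm past freeing it, the bar strikes the cap and the lever goes hard; just touching the cap, the bar slides out freely. It is out when the gate has opened 0.15 rad
- jar_left: white screw-lid sample jar, 74 mm across, 87 mm tall, origin at the centre of its underside; stands in the locker on the left
- jar_right: white screw-lid sample jar, 74 mm across, 87 mm tall, origin at the centre of its underside; stands in the locker on the right
- spare_jar: white screw-lid sample jar, 74 mm across, 87 mm tall, origin at the centre of its underside; stands on the desk to the right of the locker
- lamp_carton: upright white and blue carton, 68 x 69 x 170 mm, origin at the centre of its underside

How it is judged:
By the outcome, as a careful person would: the job done as asked, in the order asked, and still so for the second after the job is handed in, with the robot touching nothing.
It also fails if it takes over 51 s, if anything falls off the work surface, if the arm or the gripper's body presses on something with over 40 N, if the wrist force passes 120 N, or if a joint passes its speed limit or range.

### The arm

A 7-joint arm with a two-finger parallel gripper is mounted at the origin on the work surface; the furniture and walls round the work are solid. World frame = base frame: x ahead of the robot, y to its left, z up, the work surface at z = 0. Lengths are in m, angles in rad, forces in N, time in s.
With the tool pointing down it reaches from about 0.425 to 0.95 m from the base axis. Payload 16.7 kg.
Tool frame: the origin (TCP) lies midway between the tips of the shut fingers; the grasp point (between the pads) lies 19 mm behind it; z points along the fingers, y is the line along which they close (so a half turn about z gives the same grasp; the last joint's range is limited). The gripper opens to 94 mm and grips with 3 to 60 N. Pads are 16 mm wide; open, the fingers measure 119 mm over their backs; the gripper's body (75 mm by 177 mm) begins 78 mm behind the grasp point.
Start: joints at [1.06, 0.426, 0.074, 1.606, -0.034, 1.111, -0.067], TCP at [0.239, -0.631, 0.205] pointing down, gripper open.
Joint ranges: [-2.85, 2.85], [-0.5, 2.14], [-1.23, 1.37], [0.21, 2.46], [-1.02, 4.16], [0.16, 2.05], [-2.73, 2.73]. Speed limits (rad/s): [1.89, 1.89, 2.39, 2.39, 3.01, 3.01, 3.01].

### API

Orientations are given as a rotation vector (axis times angle).
In Python, from plant import get_obs, vision, close_job gives the robot as it stands.
- The arm moves only by the tool jog_arm, never from a script. Its argument "steps" is a list of rows, each a list of 3 entries, a list of its own where there are three numbers: the turn, a rotation vector about the tool's x, y, z in rad, then the shift along the tool's x, y, z in m, then the opening, from 0 (shut) to 1 (fully open). A call has exactly 10 rows; each row is the pose to reach, as a shift and turn from the pose commanded when the call began, along the tool's axes at that moment; what a row does not reach only later rows make up. A row lasts 1/8 s, in which the tool goes at most 62.5 mm and 10.7 degrees, less where a joint would pass 70% of its speed; a pose out of reach is approached as far as the arm can. A call with a gripper value outside its range is refused whole. The fingers move at their own pace and stop on an object; "grip_force" is the grip in N (left out, the last holds). Time passes only in rows, so rows that repeat a pose let the fingers close, or fill a call up. It gives the time, the measured TCP pose, the force, the opening and the grip force at its end, in the units of the state.
- get_obs(): the state, without advancing time (a new reading comes with each control period).
- vision.read_camera(name): name is "scene" or "side" or "wrist"; returns the picture (384x512x3 uint8, red, green, blue); there is no depth.
- vision.camera_model(name): a dict with "fx", "fy", "cx", "cy" (pixels), "camera_from_world" (4x4, takes a point from world to camera coordinates); the wrist camera has in their place "T_tool_cam" (4x4, takes a point from camera to tool coordinates, whose origin is the TCP and whose axes are the flange's). Camera axes: x right, y down, z forward; pixel columns grow to the right and rows downward; lengths in m; the calibration is good to about 2 mm. A picture is of the moment at which its call begins: read the wrist's pose just before it. camera_model takes no time and is no camera call.
- close_job(): hands the job in; it is judged then, once.
The state is a dict: "time_s": time; "joints": joint angles; "dq": joint speeds; "effort": joint torques, N m; "position": TCP position; "tool_rot": TCP orientation; "ft_force": force on the tool from outside, world axes, zero at the start; "ft_torque": the same for the moment, N m; "gripper_width": finger opening in m; "grasp_force": force on a finger pad.
Only numpy, scipy, OpenCV 4.12 (cv2) and the standard library are available. Lean on these libraries where they do the work, as an engineer would, in place of code of your own. Each camera call takes 0.05 s, during which the arm holds its last target. There are 200 camera calls.

## Working session

There is one attempt and no reset: what is moved stays moved. The work goes in short steps, Python scripts to look and compute and a tool call to move; the robot and the scene stay as the last step left them, time stands still between calls to the robot, and variables do not carry over. Pictures are saved under pics/ and viewed, at most 12 in all, crops included, and the job is handed in when it is done.

Besides the shell and the picture viewer there is one more tool, called after "Request:" by a JSON object that holds its "op" and its "data", one argument or row to a line. jog_arm: Moves the arm, as the interface text tells. Its arguments: {"type":"object","properties":{"steps":{"type":"array"},"grip_force":{"type":"number"}},"required":["steps"]}

```bash
mkdir -p pics; python3 - <<'E'
from plant import get_obs, vision
import cv2,numpy as np
o=get_obs();print(o)
a=vision.read_camera("scene");b=vision.read_camera("side")
for n,i in(("scene",a),("side",b)):
    cv2.imwrite(f"pics/{n}0.png",i[:,:,::-1]);m=vision.camera_model(n);print(n,{k:np.round(v,4).tolist() for k,v in m.items()})
m=vision.camera_model("wrist");print({k:np.round(v,4).tolist() for k,v in m.items()})
E
```

```text
{'time_s': 0.0, 'joints': array([ 1.0595007 ,  0.42671777,  0.07388196,  1.60661745, -0.03410904,
        1.11079418, -0.06708836]), 'dq': array([ 0.00055263, -0.00182697, -0.00110118,  0.00159769, -0.00170875,
        0.00171552, -0.00035677]), 'effort': array([ 1.16852723e-03, -9.35799050e+01,  3.66761640e+00, -4.54190147e+01,
       -4.87857359e-02,  2.00747891e-02,  1.00412560e-04]), 'position': array([ 0.2387165 , -0.6309052 ,  0.20478143]), 'tool_rot': array([-3.08913074e+00, -5.64909395e-01,  5.11093027e-04]), 'ft_force': array([ 0.46056202, -0.27236977, -0.71709395]), 'ft_torque': array([ 0.03344257, -0.04587959, -0.00650629]), 'grasp_force': 0.0, 'gripper_width': 0.09395673676106453}
scene {'fx': 438.744, 'fy': 438.744, 'cx': 252.2517, 'cy': 192.9801, 'camera_from_world': [[0.6928, -0.721, -0.0153, -0.4348], [-0.4363, -0.4023, -0.8049, 0.3026], [0.5741, 0.5643, -0.5933, 0.6357], [0.0, 0.0, 0.0, 1.0]]}
side {'fx': 467.7111, 'fy': 467.7111, 'cx': 251.8816, 'cy': 200.7405, 'camera_from_world': [[0.9639, -0.2653, 0.0245, -0.5814], [-0.1341, -0.5627, -0.8157, 0.1535], [0.2302, 0.7829, -0.5779, 0.8822], [0.0, 0.0, 0.0, 1.0]]}
{'fx': 300.1553, 'fy': 300.1553, 'cx': 248.4849, 'cy': 186.0941, 'T_tool_cam': [[-0.0011, -0.9691, -0.2466, 0.0715], [1.0, -0.0016, 0.0016, 0.0002], [-0.002, -0.2466, 0.9691, -0.1791], [0.0, 0.0, 0.0, 1.0]]}
```

View pics/scene0.png

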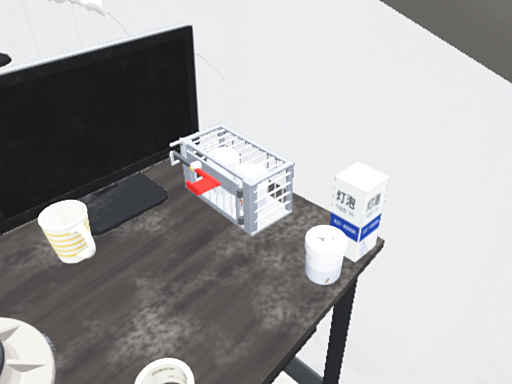

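View pics/side0.png

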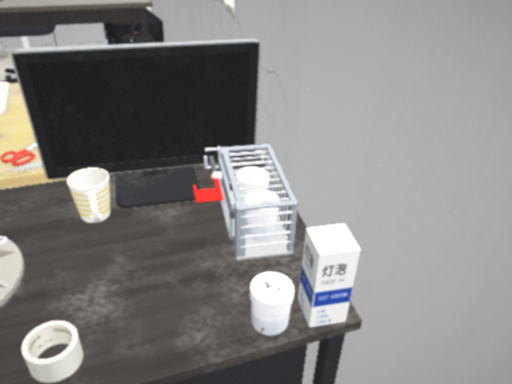

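Scene: the locker is at about px (237,175), the red lever at (203,183) and the spare jar and carton to the right. Side: the lever is at (207,191) and the locker top at (258,175). Next I need an enlarged view.

```bash
python3 - <<'E'
import cv2,numpy as np
a=cv2.imread("pics/scene0.png")[115:235,160:300];b=cv2.imread("pics/side0.png")[135:265,190:305]
A=cv2.resize(a,None,fx=3.2,fy=3.2,interpolation=cv2.INTER_CUBIC);B=cv2.resize(b,None,fx=3.0,fy=3.0,interpolation=cv2.INTER_CUBIC)
H=max(A.shape[0],B.shape[0]);f=lambda i:cv2.copyMakeBorder(i,0,H-i.shape[0],0,0,0)
cv2.imwrite("pics/z1.png",np.hstack([f(A),f(B)]));print(A.shape,B.shape)
for n in("scene","side"):
    i=cv2.imread(f"pics/{n}0.png");h=cv2.cvtColor(i,cv2.COLOR_BGR2HSV)
    m=((h[...,1]>170)&((h[...,0]<8)|(h[...,0]>172))&(h[...,2]>80)).astype(np.uint8)
    k,l,s,c=cv2.connectedComponentsWithStats(m);j=1+np.argmax(s[1:,4]);print(n,s[j],c[j])
    mm=(l==j).astype(np.uint8);cs=cv2.findContours(mm,0,2)[0][0];print(cv2.approxPolyDP(cs,1.5,True)[:,0].tolist())
E
```

```text
(384, 448, 3) (390, 345, 3)
scene [187 169  33  26 376] [202.34840426 183.2712766 ]
[[187, 181], [187, 187], [197, 194], [219, 184], [198, 169], [195, 170], [203, 176], [203, 179], [193, 184]]
side [193 180  29  22 380] [207.41052632 193.27105263]
[[217, 180], [214, 180], [215, 187], [210, 189], [198, 190], [193, 185], [195, 200], [220, 199]]
```

View pics/z1.png

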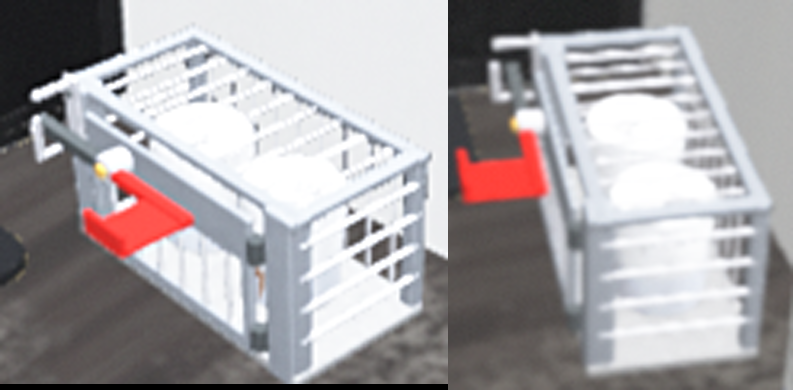

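The enlarged view gives the locker's top corners, the lever pad (scene crop 140,215; side crop 505,185) and the keeper at the left post. I'll cast rays through these.

```bash
cat >h.py <<'E'
import numpy as np
from plant import get_obs, vision
from scipy.spatial.transform import Rotation as R
def ray(n,u,v):
    m=vision.camera_model(n);T=np.array(m["camera_from_world"]);c=-T[:3,:3].T@T[:3,3]
    return c,T[:3,:3].T@np.array([(u-m["cx"])/m["fx"],(v-m["cy"])/m["fy"],1])
def onz(n,u,v,z):
    c,d=ray(n,u,v);return c+d*(z-c[2])/d[2]
def tri(p,q):
    (a,d),(b,e)=ray("scene",*p),ray("side",*q)
    s=np.linalg.lstsq(np.c_[d,-e],b-a,rcond=None)[0];P,Q=a+d*s[0],b+e*s[1];return (P+Q)/2,np.linalg.norm(P-Q)
def proj(n,P):
    m=vision.camera_model(n);T=np.array(m["camera_from_world"]);q=T[:3,:3]@P+T[:3,3];return m["cx"]+m["fx"]*q[0]/q[2],m["cy"]+m["fy"]*q[1]/q[2]
E
python3 - <<'E'
from h import *
np.set_printoptions(precision=4,suppress=True)
sc=dict(FL=(181.3,138.4),FR=(245,182),BR=(295,163.4),BL=(220.3,123.8));sd=dict(FL=(220.7,147.7),FR=(238,209),BR=(298,203.3),BL=(269,144.3))
for k in sc: print(k,onz("scene",*sc[k],.132)[:2],onz("side",*sd[k],.132)[:2],tri(sc[k],sd[k]))
print("lip low right",tri((197,194),(195,200)));print("lip left top? ",tri((187,181),(198,185)))
print("padroot right scene",onz("scene",219.5,184,.103),"side",onz("side",220.5,199,.103))
E
```

```text
FL [0.5756 0.1676] [0.5703 0.1596] (array([0.5707, 0.1603, 0.1342]), np.float64(0.004579717260439711))
FR [ 0.5509 -0.0571] [ 0.5517 -0.0774] (array([ 0.5591, -0.0504,  0.1181]), np.float64(0.010884707985776409))
BR [ 0.6667 -0.0857] [ 0.6674 -0.0863] (array([ 0.6681, -0.0846,  0.1308]), np.float64(0.0001446839823716301))
BL [0.6821 0.1543] [0.6824 0.1507] (array([0.6845, 0.1569, 0.1294]), np.float64(0.0015321286552787627))
lip low right (array([0.4847, 0.01  , 0.1046]), np.float64(0.0018596005452886056))
lip left top?  (array([0.4993, 0.0586, 0.1062]), np.float64(3.55122567322224e-05))
padroot right scene [0.54   0.0056 0.103 ] side [0.5352 0.0022 0.103 ]
```

Request:
{"op": "jog_arm", "data": {
  "steps": [
    [[0, 0, 0.1], [0, 0, -0.05], 0],
    [[0, 0, 0.2], [0.05, -0.05, -0.1], 0],
    [[0, 0, 0.3], [0.09, -0.1, -0.1], 0],
    [[0, 0, 0.426], [0.14, -0.15, -0.1], 0],
    [[0, 0, 0.426], [0.19, -0.2, -0.1], 0],
    [[0, 0, 0.426], [0.24, -0.25, -0.1], 0],
    [[0, 0, 0.426], [0.28, -0.3, -0.1], 0],
    [[0, 0, 0.426], [0.33, -0.35, -0.1], 0],
    [[0, 0, 0.426], [0.37, -0.4, -0.08], 0],
    [[0, 0, 0.426], [0.42, -0.44, -0.06], 0]
  ],
  "grip_force": 20
}}

```text
time_s: 1.35
position: [0.4499, -0.1243, 0.2805]
tool_rot: [3.14, -0.101, 0.002]
ft_force: [1.3, -1.2, -0.3]
gripper_width: 0.0004
grasp_force: 0.0
```

Request:
{"op": "jog_arm", "data": {
  "steps": [
    [[0, 0, 0], [0.03, -0.035, 0.01], 0],
    [[0, 0, 0], [0.03, -0.07, 0.02], 0],
    [[0, 0, 0], [0.03, -0.1, 0.04], 0],
    [[0, 0, 0], [0.03, -0.1, 0.08], 0],
    [[0, 0, 0], [0.03, -0.1, 0.09], 0],
    [[0, 0, 0], [0.03, -0.1, 0.09], 0],
    [[0, 0, 0], [0.03, -0.1, 0.09], 0],
    [[0, 0, 0], [0.03, -0.1, 0.09], 0],
    [[0, 0, 0], [0.03, -0.1, 0.09], 0],
    [[0, 0, 0], [0.03, -0.1, 0.09], 0]
  ]
}}

```text
time_s: 2.6
position: [0.486, -0.0285, 0.1907]
tool_rot: [3.14, -0.101, 0.001]
ft_force: [-0.3, 0.2, -0.9]
gripper_width: 0.0006
grasp_force: 0.0
```

```bash
cat >>h.py <<'E'
def wproj(o,P):
    m=vision.camera_model("wrist");T=np.array(m["T_tool_cam"]);Rt=R.from_rotvec(o["tool_rot"]).as_matrix()
    q=Rt.T@(np.array(P)-o["position"]);q=T[:3,:3].T@(q-T[:3,3]);return m["cx"]+m["fx"]*q[0]/q[2],m["cy"]+m["fy"]*q[1]/q[2]
def wonz(o,u,v,z):
    m=vision.camera_model("wrist");T=np.array(m["T_tool_cam"]);Rt=R.from_rotvec(o["tool_rot"]).as_matrix()
    d=Rt@T[:3,:3]@np.array([(u-m["cx"])/m["fx"],(v-m["cy"])/m["fy"],1]);c=o["position"]+Rt@T[:3,3];return c+d*(z-c[2])/d[2]
E
python3 - <<'E'
from h import *;import cv2
o=get_obs();print(o["time_s"],o["position"],o["tool_rot"],o["ft_force"],o["gripper_width"])
i=vision.read_camera("wrist")[:,:,::-1].copy();cv2.imwrite("pics/w1raw.png",i)
h=cv2.cvtColor(i,cv2.COLOR_BGR2HSV);m=((h[...,1]>170)&((h[...,0]<8)|(h[...,0]>172))&(h[...,2]>80)).astype(np.uint8)
cs=max(cv2.findContours(m,0,2)[0],key=cv2.contourArea);print(cv2.boundingRect(cs));p=cv2.approxPolyDP(cs,2,True)[:,0]
for q in p: print(q,wonz(o,*q,.105)[:2].round(4),wonz(o,*q,.118)[:2].round(4))
print(wproj(o,[.515,.027,.105]))
cv2.imwrite("pics/w1.png",cv2.resize(i,(768,576)))
E
```

```text
2.6 [ 0.48598227 -0.02845259  0.19067062] [ 3.13996540e+00 -1.01054813e-01  6.37167229e-04] [-0.29849226  0.1847957  -0.88263542] 0.0006024989381729575
(119, 130, 89, 69)
[119 132] [0.5463 0.08  ] [0.5468 0.0744]
[120 142] [0.5376 0.0806] [0.5386 0.075 ]
[161 143] [0.5344 0.0448] [0.5355 0.041 ]
[164 181] [0.5002 0.0468] [0.503  0.0429]
[161 197] [0.4854 0.0516] [0.4889 0.0474]
[205 197] [0.4827 0.0113] [0.4864 0.0091]
[205 132] [0.5413 0.0053] [0.5421 0.0034]
(np.float64(183.81468198810416), np.float64(163.46243151338695))
```

View pics/w1.png

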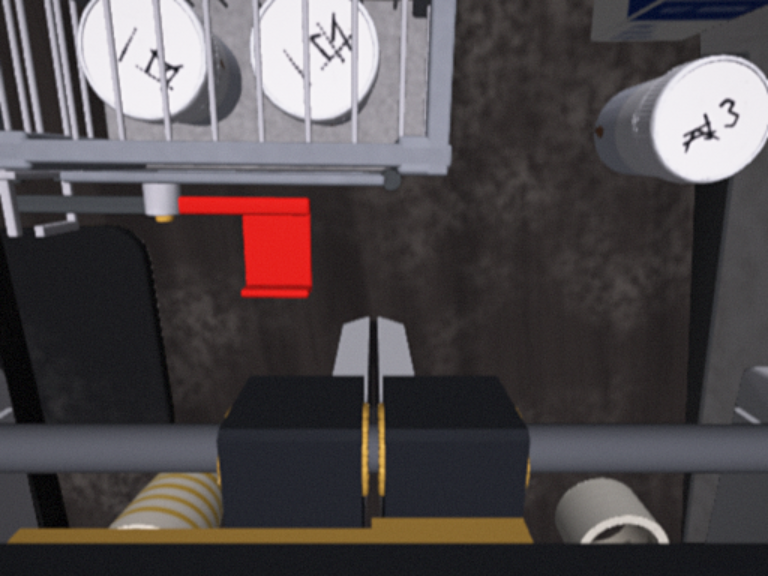

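The wrist view shows the pad at raw px 163–206 × 142–193 and the lip's front edge at row 197. That puts the pad centre at about (0.513, 0.0265), which agrees with the two fixed cameras. I'll go to just above it, slightly towards the lip.

Request:
{"op": "jog_arm", "data": {
  "steps": [
    [[0, 0, 0], [0.0174, -0.0567, 0], 0],
    [[0, 0, 0], [0.0174, -0.0567, 0.01], 0],
    [[0, 0, 0], [0.0174, -0.0567, 0.03], 0],
    [[0, 0, 0], [0.0174, -0.0567, 0.05], 0],
    [[0, 0, 0], [0.0174, -0.0567, 0.065], 0],
    [[0, 0, 0], [0.0174, -0.0567, 0.073], 0],
    [[0, 0, 0], [0.0174, -0.0567, 0.078], 0],
    [[0, 0, 0], [0.0174, -0.0567, 0.08], 0],
    [[0, 0, 0], [0.0174, -0.0567, 0.08], 0],
    [[0, 0, 0], [0.0174, -0.0567, 0.08], 0]
  ]
}}

```text
time_s: 3.9
position: [0.5071, 0.0271, 0.1107]
tool_rot: [-3.14, 0.101, -0.001]
ft_force: [-0.4, -0.2, 0.4]
gripper_width: 0.0006
grasp_force: 0.0
```

```bash
python3 - <<'E'
from h import *;import cv2
o0=dict(position=np.array([.48598,-.02845,.19067]),tool_rot=np.array([3.13997,-.10105,.00064]))
print("knuckle",wonz(o0,260.7,119.3,.105),wonz(o0,260.7,119.3,.115))
o=get_obs();print(o["time_s"],o["position"],o["tool_rot"],o["ft_force"])
I=[cv2.resize(x,None,fx=f,fy=f) for x,f in((vision.read_camera("wrist")[60:260,60:330,::-1],1.6),(vision.read_camera("side")[140:230,170:290,::-1],3))]
H=max(i.shape[0] for i in I);cv2.imwrite("pics/c1.png",np.hstack([cv2.copyMakeBorder(i,0,H-i.shape[0],0,0,0) for i in I]))
E
```

```text
knuckle [ 0.54894633 -0.0436314   0.105     ] [ 0.54926253 -0.04323603  0.115     ]
3.9 [0.50706996 0.02708388 0.1107498 ] [-3.13990339e+00  1.00910781e-01 -8.58383040e-04] [-0.39745196 -0.23401118  0.42109447]
```

View pics/c1.png

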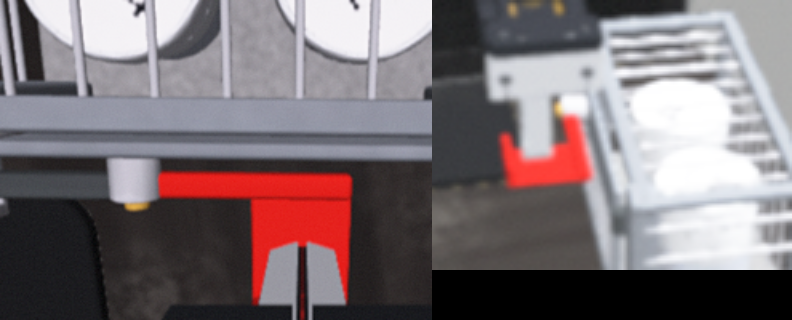

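The fingertip is centred over the pad (wrist crop 303,245) with the lip clear of it. I'll press gently now.

Request:
{"op": "jog_arm", "data": {
  "steps": [
    [[0, 0, 0], [0, 0, 0.001], 0],
    [[0, 0, 0], [0, 0, 0.002], 0],
    [[0, 0, 0], [0, 0, 0.003], 0],
    [[0, 0, 0], [0, 0, 0.004], 0],
    [[0, 0, 0], [0, 0, 0.005], 0],
    [[0, 0, 0], [0, 0, 0.006], 0],
    [[0, 0, 0], [0, 0, 0.007], 0],
    [[0, 0, 0], [0, 0, 0.008], 0],
    [[0, 0, 0], [0, 0, 0.008], 0],
    [[0, 0, 0], [0, 0, 0.008], 0]
  ]
}}

```text
time_s: 5.25
position: [0.5069, 0.0271, 0.1024]
tool_rot: [-3.14, 0.101, 0.0]
ft_force: [0.1, 0.3, 0.9]
gripper_width: 0.0007
grasp_force: 0.3
```

Request:
{"op": "jog_arm", "data": {
  "steps": [
    [[0, 0, 0], [0, 0, 0.0005], 0],
    [[0, 0, 0], [0, 0, 0.001], 0],
    [[0, 0, 0], [0, 0, 0.0015], 0],
    [[0, 0, 0], [0, 0, 0.002], 0],
    [[0, 0, 0], [0, 0, 0.002], 0],
    [[0, 0, 0], [0, 0, 0.002], 0],
    [[0, 0, 0], [0, 0, 0.002], 0],
    [[0, 0, 0], [0, 0, 0.002], 0],
    [[0, 0, 0], [0, 0, 0.002], 0],
    [[0, 0, 0], [0, 0, 0.002], 0]
  ]
}}

```text
time_s: 6.5
position: [0.5069, 0.0271, 0.1004]
tool_rot: [-3.14, 0.101, -0.0]
ft_force: [0.4, 0.1, 0.3]
gripper_width: 0.0007
grasp_force: 0.4
```

Request:
{"op": "jog_arm", "data": {
  "steps": [
    [[0, 0, 0], [0, 0, 0.0005], 0],
    [[0, 0, 0], [0, 0, 0.001], 0],
    [[0, 0, 0], [0, 0, 0.0015], 0],
    [[0, 0, 0], [0, 0, 0.002], 0],
    [[0, 0, 0], [0, 0, 0.002], 0],
    [[0, 0, 0], [0, 0, 0.002], 0],
    [[0, 0, 0], [0, 0, 0.002], 0],
    [[0, 0, 0], [0, 0, 0.002], 0],
    [[0, 0, 0], [0, 0, 0.002], 0],
    [[0, 0, 0], [0, 0, 0.002], 0]
  ]
}}

```text
time_s: 7.75
position: [0.5069, 0.0271, 0.0984]
tool_rot: [-3.14, 0.101, 0.0]
ft_force: [0.3, 0.7, -0.2]
gripper_width: 0.0003
grasp_force: 0.3
```

Request:
{"op": "jog_arm", "data": {
  "steps": [
    [[0, 0, 0], [0, 0, 0.0005], 0],
    [[0, 0, 0], [0, 0, 0.001], 0],
    [[0, 0, 0], [0, 0, 0.0015], 0],
    [[0, 0, 0], [0, 0, 0.002], 0],
    [[0, 0, 0], [0, 0, 0.002], 0],
    [[0, 0, 0], [0, 0, 0.002], 0],
    [[0, 0, 0], [0, 0, 0.002], 0],
    [[0, 0, 0], [0, 0, 0.002], 0],
    [[0, 0, 0], [0, 0, 0.002], 0],
    [[0, 0, 0], [0, 0, 0.002], 0]
  ]
}}

```text
time_s: 9.0
position: [0.5069, 0.027, 0.0964]
tool_rot: [-3.14, 0.101, 0.0]
ft_force: [0.4, 0.5, 0.4]
gripper_width: 0.0003
grasp_force: 0.3
```

```bash
python3 - <<'E'
from h import *;import cv2
print([get_obs()["ft_force"].round(2).tolist(),get_obs()["ft_torque"].round(3).tolist()])
a=vision.read_camera("scene")[120:210,160:250,::-1];s=vision.read_camera("side");cv2.imwrite("pics/side1.png",s[:,:,::-1])
A=cv2.resize(a,None,fx=4,fy=4,interpolation=2);B=cv2.resize(s[130:220,185:275,::-1],None,fx=4,fy=4,interpolation=2)
cv2.imwrite("pics/c2.png",np.hstack([A,B]))
E
```

```text
[[0.39, 0.53, 0.36], [0.138, 0.009, 0.007]]
```

View pics/c2.png

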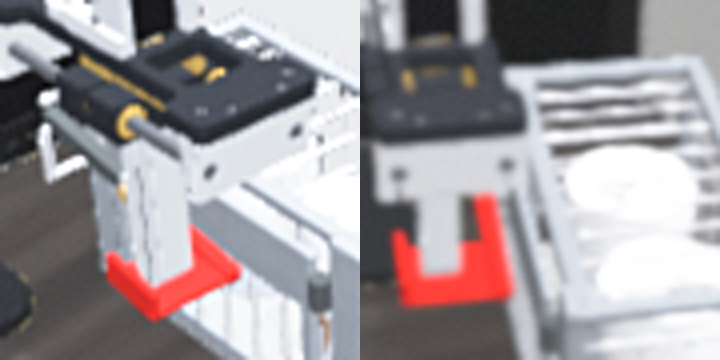

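The lever is following the fingertip: it has sunk about 8.5 mm, and the bar (scene crop 70,130) has lifted. I'll keep feeling downward.

Request:
{"op": "jog_arm", "data": {
  "steps": [
    [[0, 0, 0], [0, 0, 0.0004], 0],
    [[0, 0, 0], [0, 0, 0.0008], 0],
    [[0, 0, 0], [0, 0, 0.0012], 0],
    [[0, 0, 0], [0, 0, 0.0016], 0],
    [[0, 0, 0], [0, 0, 0.002], 0],
    [[0, 0, 0], [0, 0, 0.002], 0],
    [[0, 0, 0], [0, 0, 0.002], 0],
    [[0, 0, 0], [0, 0, 0.002], 0],
    [[0, 0, 0], [0, 0, 0.002], 0],
    [[0, 0, 0], [0, 0, 0.002], 0]
  ]
}}

```text
time_s: 10.35
position: [0.5069, 0.027, 0.0944]
tool_rot: [-3.14, 0.101, -0.0]
ft_force: [0.3, 0.4, 0.6]
gripper_width: 0.0001
grasp_force: 0.3
```

Request:
{"op": "jog_arm", "data": {
  "steps": [
    [[0, 0, 0], [0, 0, 0.0004], 0],
    [[0, 0, 0], [0, 0, 0.0008], 0],
    [[0, 0, 0], [0, 0, 0.0012], 0],
    [[0, 0, 0], [0, 0, 0.0016], 0],
    [[0, 0, 0], [0, 0, 0.002], 0],
    [[0, 0, 0], [0, 0, 0.002], 0],
    [[0, 0, 0], [0, 0, 0.002], 0],
    [[0, 0, 0], [0, 0, 0.002], 0],
    [[0, 0, 0], [0, 0, 0.002], 0],
    [[0, 0, 0], [0, 0, 0.002], 0]
  ]
}}

```text
time_s: 11.6
position: [0.5069, 0.0271, 0.0924]
tool_rot: [-3.14, 0.101, 0.0]
ft_force: [-0.4, 0.7, 1.8]
gripper_width: 0.0003
grasp_force: 0.3
```

Request:
{"op": "jog_arm", "data": {
  "steps": [
    [[0, 0, 0], [0, 0, 0.0003], 0],
    [[0, 0, 0], [0, 0, 0.0006], 0],
    [[0, 0, 0], [0, 0, 0.001], 0],
    [[0, 0, 0], [0, 0, 0.001], 0],
    [[0, 0, 0], [0, 0, 0.001], 0],
    [[0, 0, 0], [0, 0, 0.001], 0],
    [[0, 0, 0], [0, 0, 0.001], 0],
    [[0, 0, 0], [0, 0, 0.001], 0],
    [[0, 0, 0], [0, 0, 0.001], 0],
    [[0, 0, 0], [0, 0, 0.001], 0]
  ]
}}

```text
time_s: 12.85
position: [0.5069, 0.0271, 0.0914]
tool_rot: [-3.14, 0.101, -0.0]
ft_force: [-0.6, 0.3, 1.9]
gripper_width: 0.0007
grasp_force: 0.3
```

Request:
{"op": "jog_arm", "data": {
  "steps": [
    [[0, 0, 0], [0, 0, 0.0004], 0],
    [[0, 0, 0], [0, 0, 0.0008], 0],
    [[0, 0, 0], [0, 0, 0.0012], 0],
    [[0, 0, 0], [0, 0, 0.0015], 0],
    [[0, 0, 0], [0, 0, 0.0015], 0],
    [[0, 0, 0], [0, 0, 0.0015], 0],
    [[0, 0, 0], [0, 0, 0.0015], 0],
    [[0, 0, 0], [0, 0, 0.0015], 0],
    [[0, 0, 0], [0, 0, 0.0015], 0],
    [[0, 0, 0], [0, 0, 0.0015], 0]
  ]
}}

```text
time_s: 14.1
position: [0.5069, 0.0271, 0.0899]
tool_rot: [-3.14, 0.101, 0.0]
ft_force: [-0.6, 0.6, 0.3]
gripper_width: 0.0003
grasp_force: 0.3
```

Request:
{"op": "jog_arm", "data": {
  "steps": [
    [[0, 0, 0], [0, 0, 0.0004], 0],
    [[0, 0, 0], [0, 0, 0.0008], 0],
    [[0, 0, 0], [0, 0, 0.0012], 0],
    [[0, 0, 0], [0, 0, 0.0016], 0],
    [[0, 0, 0], [0, 0, 0.0016], 0],
    [[0, 0, 0], [0, 0, 0.0016], 0],
    [[0, 0, 0], [0, 0, 0.0016], 0],
    [[0, 0, 0], [0, 0, 0.0016], 0],
    [[0, 0, 0], [0, 0, 0.0016], 0],
    [[0, 0, 0], [0, 0, 0.0016], 0]
  ]
}}

```text
time_s: 15.35
position: [0.5069, 0.027, 0.0883]
tool_rot: [-3.14, 0.101, 0.0]
ft_force: [0.1, 0.4, 1.1]
gripper_width: 0.0003
grasp_force: 0.3
```

Request:
{"op": "jog_arm", "data": {
  "steps": [
    [[0, 0, 0], [0, 0, 0.0004], 0],
    [[0, 0, 0], [0, 0, 0.0008], 0],
    [[0, 0, 0], [0, 0, 0.0012], 0],
    [[0, 0, 0], [0, 0, 0.0016], 0],
    [[0, 0, 0], [0, 0, 0.0016], 0],
    [[0, 0, 0], [0, 0, 0.0016], 0],
    [[0, 0, 0], [0, 0, 0.0016], 0],
    [[0, 0, 0], [0, 0, 0.0016], 0],
    [[0, 0, 0], [0, 0, 0.0016], 0],
    [[0, 0, 0], [0, 0, 0.0016], 0]
  ]
}}

```text
time_s: 16.6
position: [0.5069, 0.027, 0.0867]
tool_rot: [-3.14, 0.101, -0.0]
ft_force: [0.2, -0.4, 0.9]
gripper_width: 0.0005
grasp_force: 0.3
```

Request:
{"op": "jog_arm", "data": {
  "steps": [
    [[0, 0, 0], [0, 0, 0.0004], 0],
    [[0, 0, 0], [0, 0, 0.0008], 0],
    [[0, 0, 0], [0, 0, 0.0012], 0],
    [[0, 0, 0], [0, 0, 0.0016], 0],
    [[0, 0, 0], [0, 0, 0.0016], 0],
    [[0, 0, 0], [0, 0, 0.0016], 0],
    [[0, 0, 0], [0, 0, 0.0016], 0],
    [[0, 0, 0], [0, 0, 0.0016], 0],
    [[0, 0, 0], [0, 0, 0.0016], 0],
    [[0, 0, 0], [0, 0, 0.0016], 0]
  ]
}}

```text
time_s: 17.85
position: [0.5069, 0.0271, 0.0851]
tool_rot: [-3.14, 0.101, 0.0]
ft_force: [0.7, 1.1, 0.1]
gripper_width: 0.0004
grasp_force: 0.3
```

Request:
{"op": "jog_arm", "data": {
  "steps": [
    [[0, 0, 0], [0, 0, 0.0004], 0],
    [[0, 0, 0], [0, 0, 0.0008], 0],
    [[0, 0, 0], [0, 0, 0.0012], 0],
    [[0, 0, 0], [0, 0, 0.0015], 0],
    [[0, 0, 0], [0, 0, 0.0015], 0],
    [[0, 0, 0], [0, 0, 0.0015], 0],
    [[0, 0, 0], [0, 0, 0.0015], 0],
    [[0, 0, 0], [0, 0, 0.0015], 0],
    [[0, 0, 0], [0, 0, 0.0015], 0],
    [[0, 0, 0], [0, 0, 0.0015], 0]
  ]
}}

```text
time_s: 19.1
position: [0.5069, 0.0271, 0.0836]
tool_rot: [-3.14, 0.101, 0.0]
ft_force: [0.3, 0.5, 0.2]
gripper_width: 0.0004
grasp_force: 0.3
```

```bash
python3 - <<'E'
from h import *;import cv2
o=get_obs();print(o["ft_force"].round(2).tolist(),o["ft_torque"].round(3).tolist(),o["position"])
a=vision.read_camera("scene")[120:210,160:250,::-1];s=vision.read_camera("side")
A=cv2.resize(a,None,fx=4,fy=4,interpolation=2);B=cv2.resize(s[130:220,185:275,::-1],None,fx=4,fy=4,interpolation=2)
cv2.imwrite("pics/c3.png",np.hstack([A,B]))
E
```

```text
[0.3, 0.52, 0.25] [0.089, -0.001, -0.016] [0.50685325 0.02707036 0.08359359]
```

View pics/c3.png

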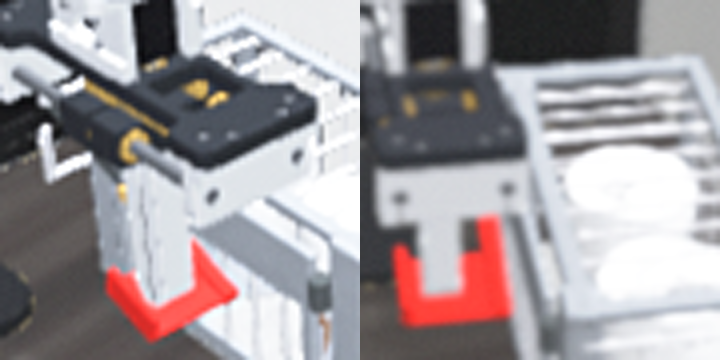

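The lever is well down (lip at scene crop 150,330) and still soft. The pad is tilted, so the fingertip's left corner carries the load. The next steps will be smaller.

Request:
{"op": "jog_arm", "data": {
  "steps": [
    [[0, 0, 0], [0, 0, 0.0003], 0],
    [[0, 0, 0], [0, 0, 0.0006], 0],
    [[0, 0, 0], [0, 0, 0.0009], 0],
    [[0, 0, 0], [0, 0, 0.0012], 0],
    [[0, 0, 0], [0, 0, 0.0012], 0],
    [[0, 0, 0], [0, 0, 0.0012], 0],
    [[0, 0, 0], [0, 0, 0.0012], 0],
    [[0, 0, 0], [0, 0, 0.0012], 0],
    [[0, 0, 0], [0, 0, 0.0012], 0],
    [[0, 0, 0], [0, 0, 0.0012], 0]
  ]
}}

```text
time_s: 20.45
position: [0.5069, 0.0271, 0.0824]
tool_rot: [-3.14, 0.101, 0.0]
ft_force: [-0.6, 0.0, 0.9]
gripper_width: 0.0006
grasp_force: 0.3
```

Request:
{"op": "jog_arm", "data": {
  "steps": [
    [[0, 0, 0], [0, 0, 0.0003], 0],
    [[0, 0, 0], [0, 0, 0.0006], 0],
    [[0, 0, 0], [0, 0, 0.0009], 0],
    [[0, 0, 0], [0, 0, 0.0012], 0],
    [[0, 0, 0], [0, 0, 0.0012], 0],
    [[0, 0, 0], [0, 0, 0.0012], 0],
    [[0, 0, 0], [0, 0, 0.0012], 0],
    [[0, 0, 0], [0, 0, 0.0012], 0],
    [[0, 0, 0], [0, 0, 0.0012], 0],
    [[0, 0, 0], [0, 0, 0.0012], 0]
  ]
}}

```text
time_s: 21.7
position: [0.507, 0.0273, 0.0815]
tool_rot: [-3.14, 0.101, -0.0]
ft_force: [-2.1, 1.4, 7.2]
gripper_width: 0.0009
grasp_force: 3.0
```

It goes hard at 7 N, so the bar is on the cap. I'll back off a little and start pulling by the lip.

Request:
{"op": "jog_arm", "data": {
  "steps": [
    [[0, 0, 0], [0, 0, -0.0004], 0],
    [[0, 0, 0], [-0.002, 0, -0.0006], 0],
    [[0, 0, 0], [-0.004, 0, -0.0006], 0],
    [[0, 0, 0], [-0.0055, 0, -0.0006], 0],
    [[0, 0, 0], [-0.0066, 0, -0.0006], 0],
    [[0, 0, -0.017], [-0.0077, 0.0009, -0.0006], 0],
    [[0, 0, -0.033], [-0.0088, 0.0018, -0.0006], 0],
    [[0, 0, -0.05], [-0.0099, 0.0027, -0.0006], 0],
    [[0, 0, -0.05], [-0.0099, 0.0027, -0.0006], 0],
    [[0, 0, -0.05], [-0.0099, 0.0027, -0.0006], 0]
  ]
}}

```text
time_s: 22.95
position: [0.497, 0.025, 0.0819]
tool_rot: [-3.141, 0.023, -0.001]
ft_force: [4.4, 0.1, 4.2]
gripper_width: 0.0003
grasp_force: 2.8
```

Request:
{"op": "jog_arm", "data": {
  "steps": [
    [[0, 0, -0.01], [-0.0006, 0.0005, -0.0003], 0],
    [[0, 0, -0.02], [-0.0013, 0.0011, -0.0003], 0],
    [[0, 0, -0.03], [-0.002, 0.0016, -0.0003], 0],
    [[0, 0, -0.04], [-0.0026, 0.0022, -0.0003], 0],
    [[0, 0, -0.05], [-0.0033, 0.0027, -0.0003], 0],
    [[0, 0, -0.06], [-0.0039, 0.0033, -0.0003], 0],
    [[0, 0, -0.07], [-0.0046, 0.0039, -0.0003], 0],
    [[0, 0, -0.08], [-0.0052, 0.0045, -0.0003], 0],
    [[0, 0, -0.08], [-0.0052, 0.0045, -0.0003], 0],
    [[0, 0, -0.08], [-0.0052, 0.0045, -0.0003], 0]
  ]
}}

```text
time_s: 24.2
position: [0.4913, 0.0204, 0.082]
tool_rot: [3.14, 0.103, -0.001]
ft_force: [3.3, -3.3, -0.5]
gripper_width: 0.0006
grasp_force: 1.9
```

```bash
python3 - <<'E'
from h import *;import cv2
o=get_obs();print(o["ft_force"].round(2).tolist(),o["position"])
a=vision.read_camera("scene")[120:210,160:250,::-1];s=vision.read_camera("side")
A=cv2.resize(a,None,fx=4,fy=4,interpolation=2);B=cv2.resize(s[130:220,185:275,::-1],None,fx=4,fy=4,interpolation=2)
cv2.imwrite("pics/c4.png",np.hstack([A,B]))
E
```

```text
[3.29, -3.29, -0.53] [0.49128887 0.02040199 0.08199775]
```

View pics/c4.png

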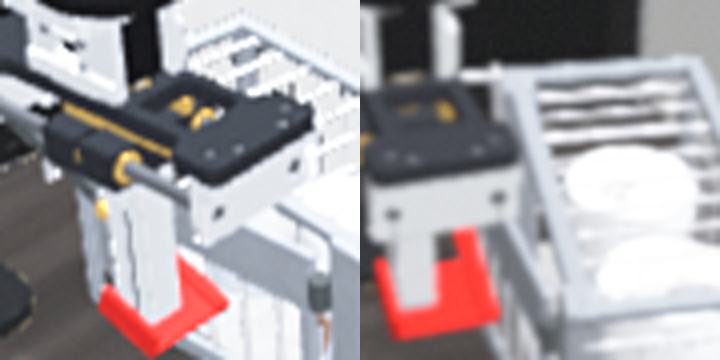

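The gate is swinging out with the lip hooked; the pivot (scene crop 100,208) has moved off the post. I'll continue past the release angle.

Request:
{"op": "jog_arm", "data": {
  "steps": [
    [[0, 0, -0.025], [-0.0016, 0.0018, -0.0003], 0],
    [[0, 0, -0.05], [-0.0033, 0.0035, -0.0003], 0],
    [[0, 0, -0.075], [-0.0049, 0.0051, -0.0003], 0],
    [[0, 0, -0.1], [-0.0065, 0.0066, -0.0003], 0],
    [[0, 0, -0.125], [-0.008, 0.0081, -0.0003], 0],
    [[0, 0, -0.15], [-0.0095, 0.0097, -0.0003], 0],
    [[0, 0, -0.175], [-0.011, 0.0113, -0.0003], 0],
    [[0, 0, -0.2], [-0.0124, 0.0129, -0.0003], 0],
    [[0, 0, -0.225], [-0.0138, 0.0145, -0.0003], 0],
    [[0, 0, -0.25], [-0.0151, 0.0162, -0.0003], 0]
  ]
}}

```text
time_s: 25.55
position: [0.4777, 0.0033, 0.0825]
tool_rot: [3.102, 0.496, 0.001]
ft_force: [2.8, -0.2, 1.2]
gripper_width: 0.0003
grasp_force: 1.6
```

Request:
{"op": "jog_arm", "data": {
  "steps": [
    [[0, 0, 0], [0.0015, 0, -0.012], 0],
    [[0, 0, 0], [0.0015, 0, -0.025], 0],
    [[0, 0, -0.075], [-0.0048, 0.0042, -0.025], 0],
    [[0, 0, -0.15], [-0.0094, 0.0087, -0.025], 0],
    [[0, 0, -0.225], [-0.0135, 0.0135, -0.025], 0],
    [[0, 0, -0.3], [-0.0173, 0.0186, -0.025], 0],
    [[0, 0, -0.375], [-0.0208, 0.0241, -0.025], 0],
    [[0, 0, -0.45], [-0.0237, 0.0297, -0.025], 0],
    [[0, 0, -0.525], [-0.0263, 0.0355, -0.025], 0],
    [[0, 0, -0.6], [-0.0284, 0.0416, -0.025], 0]
  ]
}}

```text
time_s: 26.8
position: [0.466, -0.0445, 0.1092]
tool_rot: [2.814, 1.392, 0.008]
ft_force: [11.2, 3.4, 1.5]
gripper_width: 0.0008
grasp_force: 4.4
```

```bash
python3 - <<'E'
from h import *;import cv2
o=get_obs();print(o["ft_force"].round(2).tolist(),o["position"],o["joints"].round(2))
a=vision.read_camera("wrist")[:,:,::-1]
A=cv2.resize(a,(480,360));B=cv2.resize(vision.read_camera("scene")[110:230,150:256,::-1],(318,360),interpolation=2)
cv2.imwrite("pics/c5.png",np.hstack([A,B]))
E
```

```text
[11.17, 3.35, 1.49] [ 0.46601967 -0.04451061  0.10924931] [ 0.46  0.25 -0.56  2.13  0.19  0.8  -0.87]
```

View pics/c5.png

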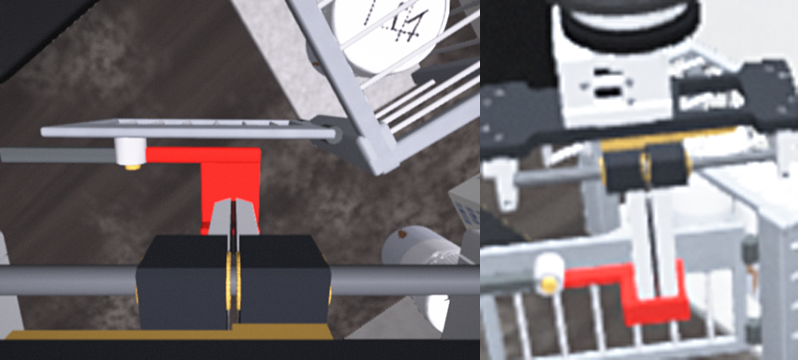

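The gate is open about 1 rad and parallel to the tool, and the bar is level again. The force reached 11 N, which was too fast, so I'll go slower.

Request:
{"op": "jog_arm", "data": {
  "steps": [
    [[0, 0, 0], [0.001, 0, 0], 0],
    [[0, 0, -0.03], [-0.0015, 0.0016, 0], 0],
    [[0, 0, -0.06], [-0.0034, 0.0033, 0], 0],
    [[0, 0, -0.09], [-0.0053, 0.005, 0], 0],
    [[0, 0, -0.12], [-0.0071, 0.0068, 0], 0],
    [[0, 0, -0.15], [-0.0089, 0.0087, 0], 0],
    [[0, 0, -0.18], [-0.0106, 0.0106, 0], 0],
    [[0, 0, -0.21], [-0.0122, 0.0125, 0], 0],
    [[0, 0, -0.24], [-0.0138, 0.0145, 0], 0],
    [[0, 0, -0.27], [-0.0154, 0.0166, 0], 0]
  ]
}}

```text
time_s: 28.15
position: [0.4682, -0.0669, 0.1078]
tool_rot: [2.603, 1.759, 0.003]
ft_force: [6.1, 4.9, 0.4]
gripper_width: 0.0005
grasp_force: 3.4
```

Request:
{"op": "jog_arm", "data": {
  "steps": [
    [[0, 0, -0.02], [-0.0013, 0.0011, 0], 0],
    [[0, 0, -0.04], [-0.0026, 0.0022, 0], 0],
    [[0, 0, -0.06], [-0.0039, 0.0033, 0], 0],
    [[0, 0, -0.08], [-0.0051, 0.0044, 0], 0],
    [[0, 0, -0.1], [-0.0064, 0.0056, 0], 0],
    [[0, 0, -0.12], [-0.0076, 0.0068, 0], 0],
    [[0, 0, -0.14], [-0.0088, 0.008, 0], 0],
    [[0, 0, -0.16], [-0.01, 0.0093, 0], 0],
    [[0, 0, -0.18], [-0.0111, 0.0106, 0], 0],
    [[0, 0, -0.2], [-0.0122, 0.0118, 0], 0]
  ]
}}

```text
time_s: 29.4
position: [0.4748, -0.0822, 0.1079]
tool_rot: [2.414, 2.01, 0.004]
ft_force: [8.3, 6.5, 1.5]
gripper_width: 0.0004
grasp_force: 4.1
```

Request:
{"op": "jog_arm", "data": {
  "steps": [
    [[0, 0, -0.015], [-0.001, 0.0008, 0], 0],
    [[0, 0, -0.03], [-0.002, 0.0016, 0], 0],
    [[0, 0, -0.045], [-0.0029, 0.0025, 0], 0],
    [[0, 0, -0.06], [-0.0039, 0.0033, 0], 0],
    [[0, 0, -0.075], [-0.0048, 0.0042, 0], 0],
    [[0, 0, -0.09], [-0.0058, 0.005, 0], 0],
    [[0, 0, -0.105], [-0.0067, 0.0059, 0], 0],
    [[0, 0, -0.12], [-0.0076, 0.0068, 0], 0],
    [[0, 0, -0.13], [-0.0082, 0.0074, 0], 0],
    [[0, 0, -0.13], [-0.0082, 0.0074, 0], 0]
  ]
}}

```text
time_s: 30.65
position: [0.4807, -0.0914, 0.1079]
tool_rot: [2.279, 2.162, 0.004]
ft_force: [8.5, 7.3, 1.3]
gripper_width: 0.0003
grasp_force: 4.1
```

```bash
python3 - <<'E'
from h import *;import cv2
o=get_obs();print(o["ft_force"].round(2).tolist(),o["position"],o["joints"].round(2))
print("tool x yaw",np.arctan2(*R.from_rotvec(o["tool_rot"]).as_matrix()[[1,0],0]))
a=vision.read_camera("wrist")[:,:,::-1]
cv2.imwrite("pics/c6.png",np.hstack([cv2.resize(a,(480,360)),cv2.resize(vision.read_camera("scene")[110:230,150:256,::-1],(318,360),interpolation=2)]))
E
```

```text
[8.53, 7.29, 1.34] [ 0.48069509 -0.09139149  0.10791746] [ 0.61  0.31 -0.64  2.08  0.25  0.83 -0.22]
tool x yaw 1.5181056329580729
```

View pics/c6.png

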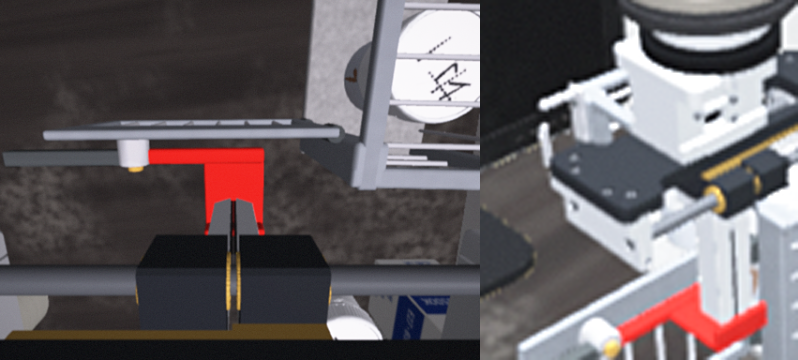

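The gate now stands square to the front (wrist view: gate parallel to the tool, tool turned 1.58 rad from shut) and the bar is level. I'll unhook and lift straight up.

Request:
{"op": "jog_arm", "data": {
  "steps": [
    [[0, 0, 0], [0.001, 0.0005, 0], 0],
    [[0, 0, 0], [0.003, 0.001, 0], 0],
    [[0, 0, 0], [0.007, 0.001, 0], 0],
    [[0, 0, 0], [0.01, 0.001, 0], 0],
    [[0, 0, 0], [0.01, 0.001, -0.01], 0],
    [[0, 0, 0], [0.01, 0.001, -0.03], 0],
    [[0, 0, 0], [0.01, 0.001, -0.06], 0],
    [[0, 0, 0], [0.01, 0.001, -0.1], 0],
    [[0, 0, 0], [0.01, 0.001, -0.12], 0],
    [[0, 0, 0], [0.01, 0.001, -0.12], 0]
  ]
}}

```text
time_s: 32.0
position: [0.4817, -0.0827, 0.2292]
tool_rot: [2.28, 2.157, 0.002]
ft_force: [-0.2, -0.2, -0.4]
gripper_width: 0.0004
grasp_force: 0.0
```

```bash
python3 - <<'E'
from h import *;import cv2
o=get_obs();print(o["time_s"],o["ft_force"].round(2).tolist(),o["position"])
cv2.imwrite("pics/c7.png",np.hstack([cv2.resize(vision.read_camera("wrist")[:,:,::-1],(480,360)),cv2.resize(vision.read_camera("side")[130:250,160:266,::-1],(318,360),interpolation=2)]))
E
```

```text
32.0 [-0.2, -0.17, -0.39] [ 0.48168892 -0.08266912  0.22922999]
```

View pics/c7.png

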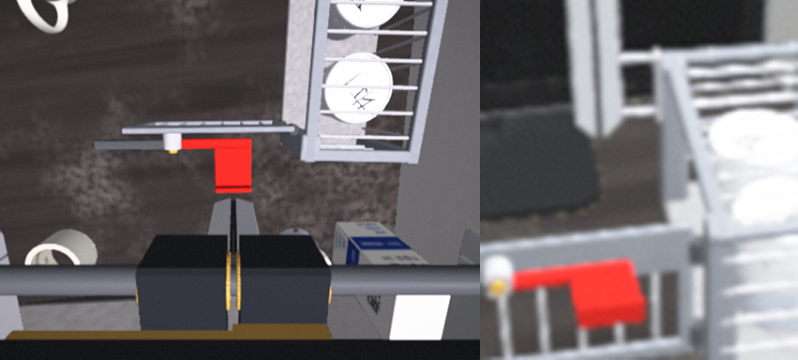

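The gate stands square with the lever and bar back level, the fingers are clear, and the jars have not moved.

```bash
python3 -c "
from plant import close_job
print(close_job())"
```

```text
the job is handed in; nothing more can be done
None
```

The gate is open about square to the locker's front (about 1.58 rad by the tool's turn), with the bar dropped back level and the robot clear, and the job is handed in at about 32 s; the highest lever load I read was about 12 N, though force was only read at the end of each move.

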